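# Close up the key cutter and start it

## Robot

A 6-joint arm with a two-finger parallel gripper is mounted at the origin on the work surface. World frame = base frame: x ahead of the robot, y to its left, z up, the work surface at z = 0. Lengths are in mm, angles in rad, forces in N, time in s.
With the tool pointing down it reaches from about 350 to 875 mm from the base axis. Payload 4.2 kg.
Tool frame: the origin (TCP) lies at the very end of the fingers, on their centre line; the grasp point (between the pads) lies 19 mm behind it; z points along the fingers, y is the line along which they close (so a half turn about z gives the same grasp; the last joint's range is limited). The gripper opens to 85 mm and grips with 20 to 120 N. Pads are 22 mm wide; open, the fingers measure 114 mm over their backs; the gripper's body (76 mm by 85 mm) begins 54 mm behind the grasp point. The pads swing forward as they close: fully open they stand 13 mm farther back than shut.
Start: joints at [1.589, 0.385, 0.008, 0, -1.194, -0.259], TCP at [149.018, 606.954, 205.412] pointing down, gripper open.
Joint ranges: [-3.14, 3.14], [-1.21, 2.06], [-1.07, 1.41], [-3.16, 2.05], [-2.99, -0.16], [-3.1, 3.1]. Speed limits (rad/s): [2.79, 2.79, 3.14, 3.14, 3.14, 3.14].

## Interface

Orientations are given as a unit quaternion [x, y, z, w].
In Python, from bench import arm gives the robot as it stands.
- The arm moves only by the tool servo_tool, never from a script. Its argument "rows" is a list that holds one entry, the list of rows, each a list of 7 numbers: the finger opening in mm, from 0 to 85.4, then the shift along the tool's x, y, z in mm, then the turn, a rotation vector about the tool's x, y, z in rad. A call has 1 to 10 rows; each row is the pose to reach, as a shift and turn from the pose commanded when the call began, along the tool's axes at that moment; what a row does not reach only later rows make up. A row lasts 1/8 s, in which the tool goes at most 62.5 mm and 10.7 degrees, less where a joint would pass 70% of its speed; a pose out of reach is approached as far as the arm can. A call with a gripper value outside its range is refused whole. The fingers move at their own pace and stop on an object; the grip force is fixed at half the most. Time passes only in rows, so rows that repeat a pose let the fingers close. It gives the time, the measured TCP pose, the force, the opening and the grip force at its end, in the units of the state.
- arm.read_state(): the state, without advancing time (a new reading comes with each control period).
- arm.get_image(name): name is "scene" or "side" or "wrist"; returns the picture (384x512x3 uint8, red, green, blue); there is no depth.
- arm.camera_params(name): a dict with "intrinsics" (3x3 intrinsics, pixels), "R" (3x3) and "t" (3): a world point X has camera coordinates R X + t. Camera axes: x right, y down, z forward; pixel columns grow to the right and rows downward; lengths in mm; the calibration is good to about 2 mm. A picture is of the moment at which its call begins: read the wrist's pose just before it. camera_params takes no time and is no camera call; for the wrist camera it gives the pose at the moment of the call.
- arm.job_done(): hands the job in; it is judged then, once.
The state is a dict: "clock": time; "joints": joint angles; "joint_vel": joint speeds; "joint_efforts": joint torques, N m; "position": TCP position; "ee_rot": TCP orientation; "contact_force": force on the tool from outside, world axes, zero at the start; "wrist_torque": the same for the moment, N m; "gripper_width": finger opening in mm; "grasp_force": force on a finger pad.
Only numpy, scipy, OpenCV 4.12 (cv2) and the standard library are available. Lean on these libraries where they do the work, as an engineer would, in place of code of your own. Each camera call takes 0.05 s, during which the arm holds its last target. There are 200 camera calls.

## Task

The key-cutting machine has been left with its guard window up and its orange swarf tray sticking out. With the fingertips, push the guard down until it is fully shut and push the tray fully home; only once both are shut, press the green start button all the way down and let go. Grasp nothing, never press the red emergency stop, and leave the padlock, jar and lock cylinder where they stand.

Things in the scene. Friction and masses are not known exactly. Their poses are not given: they have to be found in the camera images.
- machine: Key-cutting machine, fixed. Origin at bench level under its middle; own x to its back, y to its left as seen from the robot, z up; turned by up to 0.22 rad. In mm: dark plinth x -110..170, y -160..160, top z 75; white rear housing behind x 55, top z 180 (flat tablet on it to z 215); grey control console x -74..55, y 65..160, top z 130; cutting bay under the blue guard, y -160..60.
- guard (a joint): Opening of the blue guard window, rad: 0 = fully shut (stop), grows as it swings up; limit 1.25; starts between 0.6 and 1.05. A stiff hinge: it stays where left; a push of 1 to 5 N near its free edge moves it.
- guard_hinge (a point): Middle of the hinge axis along the guard's upper edge, at (45, -50, 180) mm in the machine's frame; axis along the machine's y. The leaf reaches 124 mm from hinge to free edge, is 220 mm wide and 10 mm thick: inner face in the plane through the axis, outer face 10 mm outside. Open by q rad, it slopes (0.871 - q) rad below level towards the front (negative: rising).
- guard_edge (a point): Middle of the guard's free edge, on its outer face; moves with the guard. Shut, the free edge lies over the front of the plinth, about 91 mm above the bench. Pushing down on the outer face near this edge shuts the guard.
- tray (a joint): How far the orange swarf tray is out, m: 0 = fully home (stop); starts between 0.035 and 0.07. It slides along the machine's x with about 2 N of friction and stays where left.
- tray_front (a point): Centre of the tray's flat orange front face (200 mm wide along the machine's y, 50 mm high, z 15..65 mm); the face looks to the machine's -x. Push it towards the machine's +x. Home, it lies at (-120, -45, 40) mm in the machine's frame.
- start (a joint): Travel of the green start button, m: 0 = up, 0.006 = fully down; it springs back. Fully down takes 5 N.
- start_top (a point): Centre of the top of the green start button (28 mm across, in a black housing) on the console; pressed straight down. It stands in the front or the back place of the console (64 mm apart), the red emergency stop in the other.
- estop (a joint): Travel of the red emergency stop, m: 0 = up. Must not be pressed.
- estop_top (a point): Centre of the top of the red emergency stop (36 mm across, yellow housing) on the console. Not to be pressed.
- padlock: Brass padlock standing on the bench, 22 x 45 x 68 mm; origin under its middle. Bystander.
- jar: Jar with a steel cap, 54 mm across, 75 mm high; origin under its middle. Bystander.
- cylinder: Brass lock cylinder standing on end, 44 mm across at the foot, 45 mm high; origin under its middle. Bystander.

How it is judged (in metres and radians):
On the way, in this order (a step that is already met when the one before it is completed fails the run):
1. guard fully shut and tray fully home (value of joint guard below 0.04 rad and value of joint tray below 0.004 m), for 0.2 s.
2. green start button pressed down (value of joint start above 0.0045 m), for 0.05 s.
At the end, for the whole second after the job is handed in: The guard is within 0.04 rad of fully shut, the tray within 4 mm of home, the start button has been pressed at least 4.5 of its 6 mm after that and is up again, the emergency stop is up, and padlock, jar and lock cylinder are within 20 mm of where they stood (all of step 1 and value of joint each of start, estop below 0.0015 m and distance of each of padlock, jar, cylinder from where it was at the start of the episode below 0.02 m); the robot touches nothing.
It fails at once if the start button is pressed while the guard or the tray is open (value of joint start above 0.003 m and (value of joint guard above 0.06 rad or value of joint tray above 0.006 m)).
It fails at once if the emergency stop is pressed (value of joint estop above 0.003 m).
It fails at once if the padlock is lifted or pushed away (distance of padlock from where it was at the start of the episode above 0.02 m).
It fails at once if the jar is lifted or pushed away (distance of jar from where it was at the start of the episode above 0.02 m).
It fails at once if the cylinder is lifted or pushed away (distance of cylinder from where it was at the start of the episode above 0.02 m).
It also fails if it takes over 56 s, if anything falls off the work surface, if the arm or the gripper's body presses on something with over 40 N, if the wrist force passes 120 N, or if a joint passes its speed limit or range.

## Working session

There is one attempt and no reset: what is moved stays moved. The work goes in short steps, Python scripts to look and compute and a tool call to move; the robot and the scene stay as the last step left them, time stands still between calls to the robot, and variables do not carry over. Pictures are saved under pics/ and viewed, at most 10 in all, crops included, and the job is handed in when it is done.

Besides the shell and the picture viewer there is one more tool, called after "Request:" by a JSON object that holds its "method" and its "body", one argument or row to a line. servo_tool: Moves the arm, as the interface text tells. Its arguments: {"type":"object","properties":{"rows":{"type":"array"}},"required":["rows"]}

```bash
mkdir -p pics
python3 - <<'E'
from bench import arm
import cv2,numpy as np
s=arm.read_state();print(s)
for n in("scene","side","wrist"):
    cv2.imwrite(f"pics/{n}0.png",arm.get_image(n)[:,:,::-1]);p=arm.camera_params(n);print(n,p)
a=[cv2.imread(f"pics/{n}0.png") for n in("scene","side")]
E
```

```text
{'clock': 0.0, 'joints': array([ 1.58861282e+00,  3.85532151e-01,  6.59561538e-03, -5.34818424e-04,
       -1.19405187e+00, -2.58613637e-01]), 'joint_vel': array([-2.17646388e-03,  1.11722615e-03,  7.23517451e-04, -8.92530469e-05,
       -6.62966381e-05,  2.79279144e-04]), 'joint_efforts': array([ 1.80344145e-03, -3.92289877e+01,  1.88404852e+01,  4.18605298e+00,
       -4.60003648e-03, -1.54258835e-06]), 'position': array([148.86081655, 606.31614765, 204.31928428]), 'ee_rot': array([ 9.92748363e-01, -1.20205763e-01, -9.51695147e-05,  1.11983080e-03]), 'contact_force': array([-0.15333325, -0.41826767, -0.33974747]), 'wrist_torque': array([ 0.02591507, -0.01158424,  0.00663472]), 'grasp_force': 0.0, 'gripper_width': 85.65055322506421}
scene {'intrinsics': array([[391.20511061,   0.        , 247.54458914],
       [  0.        , 391.20511061, 192.03802433],
       [  0.        ,   0.        ,   1.        ]]), 'R': array([[ 0.62393029,  0.78141914,  0.00975304],
       [ 0.66008644, -0.52028848, -0.54183558],
       [-0.41832629,  0.34450548, -0.84042792]]), 't': array([-340.76003389, -327.76929855, 1321.99385816])}
side {'intrinsics': array([[460.00418984,   0.        , 253.62327614],
       [  0.        , 460.00418984, 193.51673741],
       [  0.        ,   0.        ,   1.        ]]), 'R': array([[-0.99325172, -0.11585151,  0.00542677],
       [-0.087413  ,  0.71704159, -0.69152753],
       [ 0.07622329, -0.68733528, -0.72232972]]), 't': array([584.73451617, 171.67005564, 998.11599747])}
wrist {'intrinsics': array([[269.81266298,   0.        , 256.32259467],
       [  0.        , 269.81266298, 194.07919515],
       [  0.        ,   0.        ,   1.        ]]), 'R': array([[-2.37620585e-01, -9.71358010e-01,  2.72227980e-04],
       [-9.18504065e-01,  2.24782241e-01,  3.25304822e-01],
       [-3.16048637e-01,  7.70490796e-02, -9.45609168e-01]]), 't': array([623.83993467, -42.87760343, 378.89014717])}
```

View pics/scene0.png

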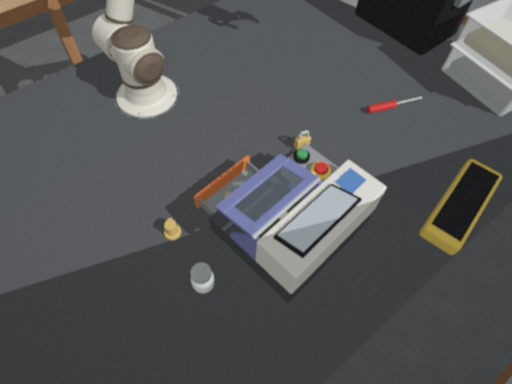

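View pics/side0.png

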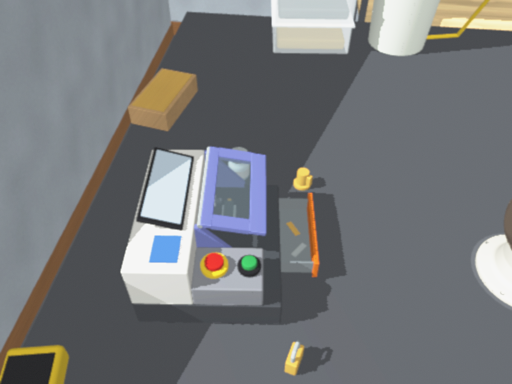

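The scene view shows the tray front at about (222,180), green at (302,156) and red at (320,169). In the side view green is at (249,264), red at (214,263) and the tray front spans (311,195) to (316,273). Green is in the front place, the padlock is left of the tray and the jar and cylinder are to its right.

```bash
cat > h.py <<'E'
import cv2,numpy as np
from bench import arm
def ray(P,uv):
    K,R,t=P["intrinsics"],P["R"],P["t"]
    d=R.T@np.linalg.inv(K)@np.array([*uv,1.]);return -R.T@t,d/np.linalg.norm(d)
def tri(rays):
    A=sum(np.eye(3)-np.outer(d,d) for o,d in rays);b=sum((np.eye(3)-np.outer(d,d))@o for o,d in rays)
    X=np.linalg.solve(A,b);return X,max(np.linalg.norm(np.cross(X-o,d)) for o,d in rays)
def onplane(r,z): return r[0]+r[1]*(z-r[0][2])/r[1][2]
def mask(im,lo,hi,minS=120,minV=60):
    h=cv2.cvtColor(im,cv2.COLOR_BGR2HSV);return cv2.inRange(h,(lo,minS,minV),(hi,255,255))
def blobs(m,mn=20):
    n,l,s,c=cv2.connectedComponentsWithStats(m);return sorted([(int(s[i,4]),c[i].round(1),s[i,:4],l==i) for i in range(1,n) if s[i,4]>=mn],key=lambda b:-b[0])
E
python3 - <<'E'
from h import *
P={n:arm.camera_params(n) for n in("scene","side")}
I={n:cv2.imread(f"pics/{n}0.png") for n in P}
for nm,lo,hi in(("green",45,85),("red",0,4),("red2",174,179),("orange",5,14),("brass",15,30),("blue",112,130)):
  for n in P:
    for b in blobs(mask(I[n],lo,hi,100 if nm!="blue" else 80))[:6]: 
      r=cv2.minAreaRect(np.argwhere(b[3])[:,::-1].astype(np.float32)); print(nm,n,b[0],b[1],b[2],cv2.boxPoints(r).round(0).tolist() if nm in("orange","blue") else "")
A=[cv2.resize(I["scene"][130:300,150:390],None,fx=3.3,fy=3.3,interpolation=cv2.INTER_CUBIC),cv2.resize(I["side"][130:390,120:350],None,fx=2.3,fy=2.3,interpolation=cv2.INTER_CUBIC)]
cv2.imwrite("pics/c1.png",A[0]);cv2.imwrite("pics/c2.png",A[1])
E
```

```text
green scene 99 [301.7 153.9] [296 149  12  11] 
green side 211 [248.8 262.5] [241 255  17  16] 
red scene 241 [381.2 106.2] [366 100  31  13] 
red scene 112 [321.  167.7] [315 162  13  12] 
red side 239 [213.7 261.6] [205 253  18  18] 
orange scene 1426 [44.6 21.1] [ 0  0 82 65] [[-0.0, 0.0], [81.0, 0.0], [81.0, 64.0], [0.0, 64.0]]
orange scene 723 [220.9 180.5] [193 155  58  53] [[190.0, 198.0], [246.0, 152.0], [253.0, 161.0], [197.0, 208.0]]
orange scene 133 [504.9 375.2] [495 363  17  21] [[494.0, 383.0], [511.0, 363.0], [517.0, 368.0], [500.0, 387.0]]
orange scene 26 [463.9  19.5] [462  16   5   8] [[461.0, 22.0], [464.0, 16.0], [467.0, 17.0], [464.0, 24.0]]
orange side 2992 [ 63.3 243.7] [  0 110 131 260] [[-7.0, 366.0], [127.0, 110.0], [139.0, 116.0], [6.0, 372.0]]
orange side 581 [312.4 233.5] [307 192  13  85] [[305.0, 192.0], [313.0, 192.0], [320.0, 276.0], [312.0, 276.0]]
orange side 539 [158.3  56. ] [132  22  49  79] [[132.0, 100.0], [173.0, 20.0], [180.0, 23.0], [139.0, 103.0]]
orange side 26 [219.3 258.8] [212 252  12  18] [[212.0, 252.0], [220.0, 249.0], [226.0, 267.0], [218.0, 269.0]]
brass scene 1681 [454.6 214.4] [419 159  84  96] 
brass scene 281 [171.3 229.4] [164 218  17  22] 
brass scene 129 [301.1 141.6] [294 135  17  15] 
brass scene 110 [321.  171.7] [311 162  20  18] 
brass side 2750 [162.2  99. ] [128  69  69  61] 
brass side 1083 [ 42.2 360. ] [  0 345  69  39] 
brass side 365 [460.7  24. ] [427   0  63  40] 
brass side 332 [302.4 179. ] [293 167  19  23] 
brass side 315 [214.  268.3] [200 252  29  27] 
brass side 304 [293.5 360.4] [285 342  19  33] 
blue scene 257 [245.  241.9] [231 233  26  23] [[229.0, 237.0], [239.0, 225.0], [263.0, 245.0], [252.0, 257.0]]
blue side 3468 [233.7 199.7] [195 146  72 101] [[195.0, 146.0], [266.0, 146.0], [266.0, 246.0], [195.0, 246.0]]
```

View pics/c1.png

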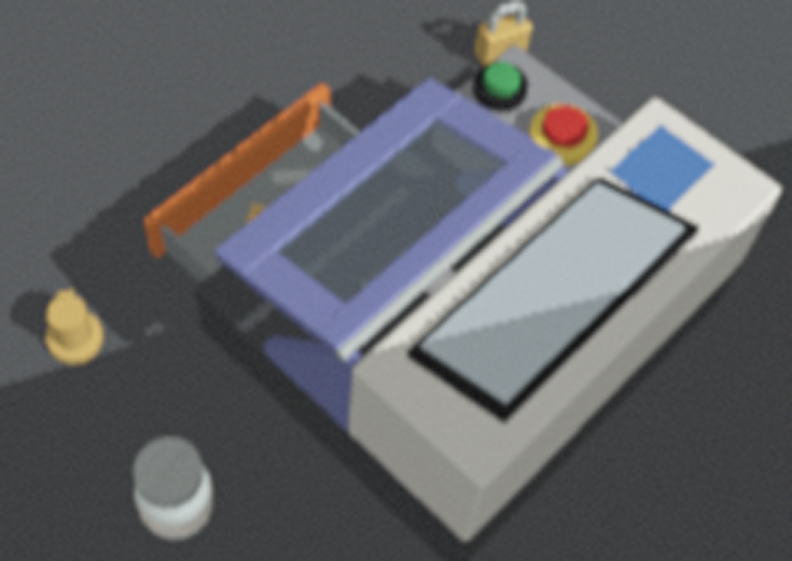

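View pics/c2.png

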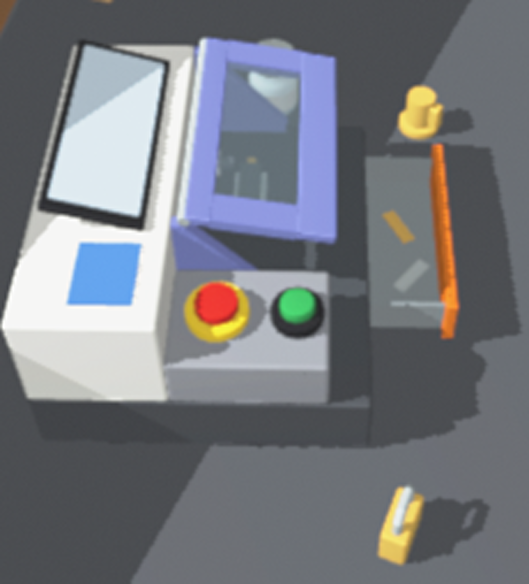

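Run:
```python
from h import *
P={n:arm.camera_params(n) for n in("scene","side")}
a=lambda x,y:(x/3.3+150,y/3.3+130)
b=lambda x,y:(x/2.3+120,y/2.3+130)
T={}
def t(n,s,d):
    X,e=tri([ray(P["scene"],s),ray(P["side"],d)]);T[n]=X;print(n,X.round(1),"err",round(e,1))
t("green",(301.7,153.9),(248.8,262.5));t("red",(321,167.7),(213.7,261.6))
t("trayL",a(324,86),b(455,304));t("trayR",a(150,220),b(438,146))
t("edgeL",a(432,79),b(335,240));t("edgeR",a(219,250),b(336,57))
t("hinL",a(562,160),b(183,222));t("hinR",a(342,355),b(205,40))
t("houseFL",a(656,98),b(156,330));t("houseBL",a(780,190),b(5,328))
t("consL",a(516,48),b(328,370))
t("padlock",(301.1,141.6),(293.5,360.4));t("cyl",(171.3,229.4),(302.4,179));
t("jar",a(168,465),b(274,45))
for p,q in(("red","green"),):
    v=T[p]-T[q];print("yaw",np.arctan2(v[1],v[0]),np.linalg.norm(v))
for p,q in(("trayL","trayR"),("edgeL","edgeR"),("hinL","hinR")):
    v=T[p]-T[q];print(p,"yaw",np.arctan2(-v[0],v[1]),np.linalg.norm(v))
e=(T["edgeL"]+T["edgeR"])/2-(T["hinL"]+T["hinR"])/2;print("leaf",np.linalg.norm(e),"slope",np.arcsin(e[2]/np.linalg.norm(e)))
```

```text
green [582.1 146.9 145.1] err 0.9
red [645.4 153.8 147. ] err 0.8
trayL [451.6  74.1  64.5] err 2.8
trayR [ 471.8 -119.1   63.9] err 2.1
edgeL [558.   93.7 163.6] err 2.0
edgeR [ 579.9 -124.3  166.6] err 3.6
hinL [680.2 106.  183.3] err 3.1
hinR [ 702.8 -114.   184.3] err 2.9
houseFL [681.  204.5 176.6] err 2.7
houseBL [792.6 214.8 175. ] err 2.2
consL [553.8 191.3 124.4] err 3.0
padlock [483.3 261.2  16.2] err 1.5
cyl [ 490.1 -213.5   17.3] err 1.4
jar [ 655.7 -229.5   83.6] err 3.7
yaw 0.10840560234519975 63.71751934000098
trayL yaw 0.10424444013578286 194.19189416638258
edgeL yaw 0.1003289113346339 219.04419537149926
hinL yaw 0.10230468860870641 221.19877930523086
leaf 124.54520677837029 slope -0.15094516398734012
```

Request:
{"method": "servo_tool", "body": {
  "rows": [
    [[0,60,50,-40,0,0,-0.1],[0,110,95,-45,0,0,-0.2],[0,155,138,-45,0,0,-0.3],[0,200,178,-45,0,0,-0.345],[0,245,218,-45,0,0,-0.345],[0,290,258,-45,0,0,-0.345],[0,335,298,-45,0,0,-0.345],[0,380,338,-45,0,0,-0.345],[0,425,378,-45,0,0,-0.345],[0,470,418,-45,0,0,-0.345]]
  ]
}}

```text
clock: 1.4
position: [499.7, 97.0, 250.4]
ee_rot: [0.999, 0.052, 0.0, -0.0]
contact_force: [0.5, 0.6, 0.8]
gripper_width: -0.2
grasp_force: 0.0
```

Request:
{"method": "servo_tool", "body": {
  "rows": [
    [[0,25,45,0,0,0,0],[0,45,82,5,0,0,0],[0,61,112,20,0,0,0],[0,61,112,30,0,0,0],[0,61,112,30,0,0,0]]
  ]
}}

```text
clock: 2.02
position: [570.3, -6.1, 219.2]
ee_rot: [0.999, 0.052, -0.001, 0.0]
contact_force: [-0.5, -0.4, 0.1]
gripper_width: 0.0
grasp_force: 0.0
```

Run:
```python
from h import *
s=arm.read_state();print(s["position"],s["ee_rot"],s["contact_force"])
im=arm.get_image("side")[:,:,::-1]; im2=arm.get_image("scene")[:,:,::-1]
cv2.imwrite("pics/hover.png",np.hstack([cv2.resize(im[60:340,120:400],(400,400)),cv2.resize(im2[60:340,130:410],(400,400))]))
```

```text
[570.31349347  -6.14906456 219.2087999 ] [ 9.98649806e-01  5.19291317e-02 -1.38632003e-03  9.44089667e-05] [-0.48739357 -0.3684702   0.13491526]
```

View pics/hover.png

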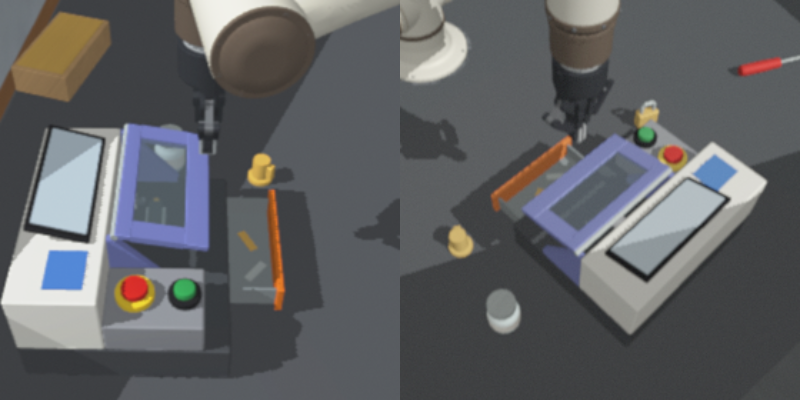

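Request:
{"method": "servo_tool", "body": {
  "rows": [
    [[0,2,0,20,0,0,0],[0,3,0,40,0,0,0],[0,3,0,55,0,0,0],[0,4,0,65,0,0,0],[0,5,0,75,0,0,0],[0,8,0,85,0,0,0],[0,13,0,93,0,0,0],[0,18,0,101,0,0,0],[0,22,0,108,0,0,0],[0,22,0,108,0,0,0]]
  ]
}}

```text
clock: 3.38
position: [593.8, -3.8, 111.7]
ee_rot: [0.999, 0.052, 0.0, 0.0]
contact_force: [1.0, -0.1, -1.0]
gripper_width: 0.2
grasp_force: 0.0
```

Request:
{"method": "servo_tool", "body": {
  "rows": [
    [[0,4,0,3,0,0,0],[0,8,0,6,0,0,0],[0,10,0,9,0,0,0],[0,10,0,11,0,0,0],[0,10,0,11,0,0,0]]
  ]
}}

```text
clock: 4.0
position: [603.8, -2.7, 101.6]
ee_rot: [0.999, 0.052, 0.001, -0.0]
contact_force: [1.2, -0.8, -0.0]
gripper_width: -0.0
grasp_force: 0.0
```

Run:
```python
from h import *
s=arm.read_state();print(s["position"],s["ee_rot"],s["contact_force"])
im=arm.get_image("side")[:,:,::-1]; im2=arm.get_image("scene")[:,:,::-1]
cv2.imwrite("pics/g1.png",np.hstack([cv2.resize(im[130:310,160:340],(400,400)),cv2.resize(im2[120:260,190:330],(400,400))]))
```

```text
[603.84827858  -2.69789359 101.59352767] [ 9.98638255e-01  5.21613065e-02  9.07224468e-04 -1.04728719e-04] [ 1.17006694 -0.7613015  -0.00546479]
```

View pics/g1.png

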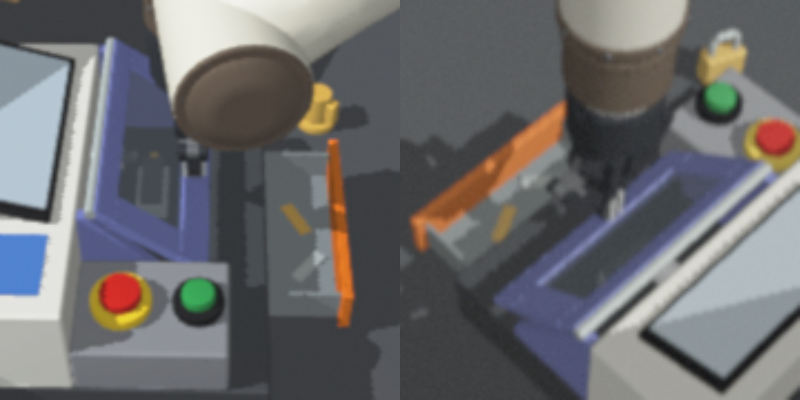

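The guard has swung most of the way down under the fingertips, which sit near its free edge at about (193,155) in the left half. Pushing on until I feel the stop.

Request:
{"method": "servo_tool", "body": {
  "rows": [
    [[0,1,0,2,0,0,0],[0,2,0,4,0,0,0],[0,2,0,5,0,0,0],[0,2,0,5,0,0,0]]
  ]
}}

```text
clock: 4.6
position: [604.9, -2.7, 96.1]
ee_rot: [0.999, 0.052, -0.0, -0.0]
contact_force: [0.4, -1.2, -0.2]
gripper_width: 0.3
grasp_force: 0.2
```

Request:
{"method": "servo_tool", "body": {
  "rows": [
    [[0,1,0,2,0,0,0],[0,2,0,4,0,0,0],[0,2,0,6,0,0,0],[0,2,0,6,0,0,0]]
  ]
}}

```text
clock: 5.1
position: [606.7, -2.5, 89.8]
ee_rot: [0.999, 0.052, -0.001, -0.0]
contact_force: [0.4, 0.3, 0.1]
gripper_width: -0.1
grasp_force: 0.0
```

Run:
```python
from h import *
im=arm.get_image("side")[:,:,::-1]; im2=arm.get_image("wrist")[:,:,::-1]
cv2.imwrite("pics/g2.png",np.hstack([cv2.resize(im[130:310,160:340],(400,400)),cv2.resize(im2,(400,300)).copy() if 0 else cv2.copyMakeBorder(cv2.resize(im2,(400,300)),0,100,0,0,0)]))
```

```text
(no output)
```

View pics/g2.png

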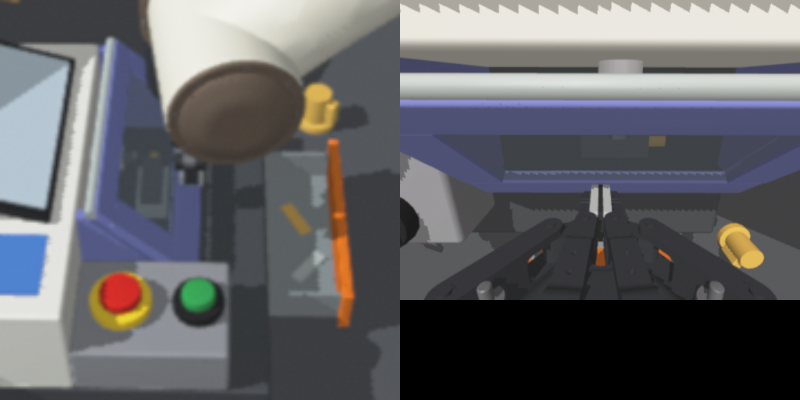

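```bash
cat >> h.py <<'E'
M=np.array([642.5,41.1,0]);Y=0.104;RM=np.array([[np.cos(Y),-np.sin(Y),0],[np.sin(Y),np.cos(Y),0],[0,0,1]])
def tom(X): return RM.T@(X-M)
def outer(q,r=124): t=.871-q;return np.array([45-r*np.cos(t)-10*np.sin(t),180-r*np.sin(t)+10*np.cos(t)])
def qfrom(r,ref=None):
    # q at which ray passes through outer free edge
    best=[]
    o,d=tom(r[0]),RM.T@r[1]
    for q in np.arange(-.05,1.2,.002):
        x,z=outer(q);l=(z-o[2])/d[2];best.append((abs((o+l*d)[0]-x),q))
    return min(best)
E
python3 - <<'E'
from h import *
s=arm.read_state();P=arm.camera_params("wrist");im=arm.get_image("wrist")[:,:,::-1];print(s["position"],tom(s["position"]))
h=cv2.cvtColor(im,cv2.COLOR_BGR2HSV)
for u in(130,160,190,210,290,310,340,370,400):
    col=h[:,u];b=np.where((col[:,0]>110)&(col[:,0]<130)&(col[:,1]>60)&(col[:,2]>50))[0];v=b[b<300].max();print(u,v,qfrom(ray(P,(u,v+.5))))
print(tom(-P["R"].T@P["t"]))
E
```

```text
[606.71608475  -2.43920833  89.89362769] [-40.11048966 -39.5891383   89.89362769]
130 245 (np.float64(0.08978231895359556), np.float64(0.07600000000000011))
160 245 (np.float64(0.05320002231832177), np.float64(0.07600000000000011))
190 246 (np.float64(0.04182378240869156), np.float64(0.08200000000000011))
210 246 (np.float64(0.06623283662462853), np.float64(0.08200000000000011))
290 246 (np.float64(0.10726162251350502), np.float64(0.08000000000000011))
310 246 (np.float64(0.08285277704324301), np.float64(0.08000000000000011))
340 246 (np.float64(0.04625049352223698), np.float64(0.08000000000000011))
370 246 (np.float64(0.009661385296112712), np.float64(0.08000000000000011))
400 246 (np.float64(0.026914554747747843), np.float64(0.08000000000000011))
[ 42.06202957 -39.77247616 257.28794684]
```

Run:
```python
from h import *
s=arm.read_state();X=s["position"]
for n in("wrist","side","scene"):
    P=arm.camera_params(n);
    for dz in(0,10,20):
        c=P["R"]@(X+[0,0,dz])+P["t"];p=P["intrinsics"]@c;print(n,dz,(p/p[2]).round(1)[:2])
w=arm.get_image("wrist")[190:320,190:330,::-1];d=arm.get_image("side")[180:230,220:280,::-1]
cv2.imwrite("pics/g3.png",np.hstack([cv2.resize(w,(420,390),interpolation=2),cv2.resize(d,(360,390),interpolation=2)]))
```

```text
wrist 0 [256.3 227.8]
wrist 10 [256.3 234.7]
wrist 20 [256.3 242.3]
side 0 [245.6 219.1]
side 10 [245.5 216.1]
side 20 [245.5 212.9]
scene 0 [262. 202.]
scene 10 [262.2 199.9]
scene 20 [262.4 197.8]
```

View pics/g3.png

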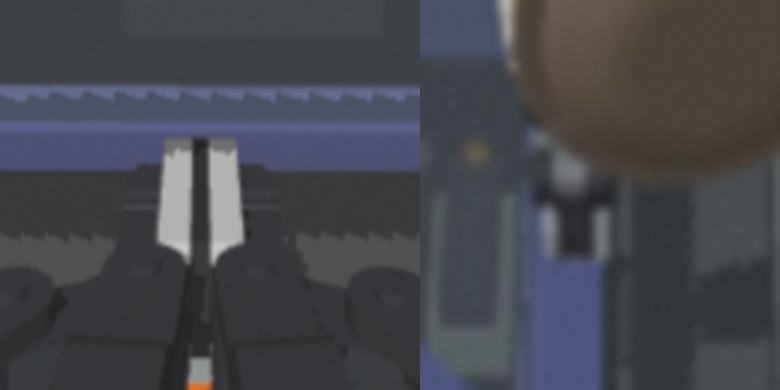

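Run:
```python
from h import *
X=np.array([570.3,-6.1,219.2])
for n,(x0,y0,o) in(("side",(120,60,0)),("scene",(130,60,400))):
    P=arm.camera_params(n)
    for dz in(0,10,20):
        c=P["R"]@(X+[0,0,dz])+P["t"];p=P["intrinsics"]@c;p=p/p[2];print(n,dz,((p[:2]-[x0,y0])/.7+[o,0]).round(1))
h=cv2.imread("pics/hover.png");cv2.imwrite("pics/hz.png",np.hstack([cv2.resize(h[100:180,180:240],(360,480),interpolation=2),cv2.resize(h[90:170,550:610],(360,480),interpolation=2)]))
print(arm.read_state()["joint_efforts"],arm.read_state()["contact_force"],arm.read_state()["position"])
```

```text
side 0 [205.8 165.5]
side 10 [206.  160.1]
side 20 [206.2 154.6]
scene 0 [575.7 146.9]
scene 10 [575.8 143.1]
scene 20 [575.9 139.3]
[-2.49478944e-03 -4.00533485e+01  1.61775881e+01  3.59313414e+00
 -1.46617233e-03 -1.21813866e-06] [1.28252566 0.21340699 0.65142899] [606.90055215  -2.43235748  90.17433949]
```

View pics/hz.png

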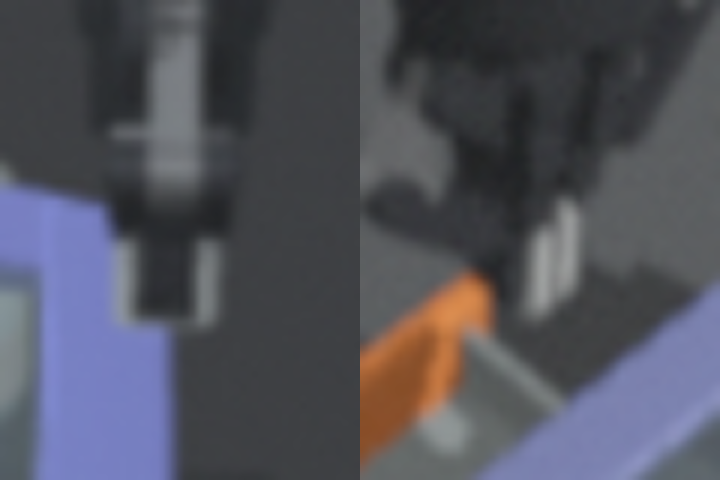

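Comparing projected and imaged fingertips, the physical tips end about 17 mm above the reported TCP. The guard is at q≈0.08 and still moving freely, so I keep pushing.

Request:
{"method": "servo_tool", "body": {
  "rows": [
    [[0,0,0,3,0,0,0],[0,1,0,5,0,0,0],[0,1,0,7,0,0,0],[0,1,0,7,0,0,0]]
  ]
}}

```text
clock: 5.85
position: [607.8, -2.3, 83.0]
ee_rot: [0.999, 0.052, -0.0, -0.0]
contact_force: [-1.0, -0.9, 0.6]
gripper_width: -0.1
grasp_force: 0.2
```

```bash
cat > q.py <<'E'
from h import *
s=arm.read_state();P=arm.camera_params("wrist");im=arm.get_image("wrist")[:,:,::-1];print(s["position"].round(1),tom(s["position"]).round(1),s["contact_force"].round(1))
h=cv2.cvtColor(im,cv2.COLOR_BGR2HSV)
for u in(130,190,310,370):
    col=h[:,u];b=np.where((col[:,0]>110)&(col[:,0]<130)&(col[:,1]>60)&(col[:,2]>50))[0];v=b[b<300].max();print(u,v,qfrom(ray(P,(u,v+.5))))
E
python3 q.py
```

```text
[607.8  -2.3  83. ] [-39.  -39.6  83. ] [-1.  -0.9  0.6]
130 242 (np.float64(0.09540976130552536), np.float64(0.024000000000000063))
190 243 (np.float64(0.025302129544421348), np.float64(0.028000000000000067))
310 243 (np.float64(0.1188675644683812), np.float64(0.028000000000000067))
370 243 (np.float64(0.0822012117177664), np.float64(0.026000000000000065))
```

Request:
{"method": "servo_tool", "body": {
  "rows": [
    [[0,0,0,2,0,0,0],[0,0,0,4,0,0,0],[0,0,0,5,0,0,0],[0,0,0,5,0,0,0]]
  ]
}}

```text
clock: 6.4
position: [608.3, -2.4, 82.1]
ee_rot: [0.999, 0.053, 0.001, 0.0]
contact_force: [-7.9, 1.0, 17.2]
gripper_width: -0.1
grasp_force: 8.3
```

```bash
python3 q.py
```

```text
[608.3  -2.4  82.1] [-38.5 -39.7  82.1] [-7.9  1.  17.2]
130 243 (np.float64(0.075044706676195), np.float64(0.02200000000000006))
190 243 (np.float64(0.03543930168213194), np.float64(0.02200000000000006))
310 243 (np.float64(0.016729790216515994), np.float64(0.02000000000000006))
370 243 (np.float64(0.09381737266701862), np.float64(0.02000000000000006))
```

Guard is on its stop (17 N). Now back off and go to the front of the tray.

Request:
{"method": "servo_tool", "body": {
  "rows": [
    [[0,-5,0,-30,0,0,0],[0,-20,0,-75,0,0,0],[0,-65,3,-95,0,0,0],[0,-115,5,-95,0,0,0],[0,-160,5,-95,0,0,0],[0,-190,5,-80,0,0,0],[0,-190,5,-35,0,0,0],[0,-190,5,10,0,0,0],[0,-190,5,40,0,0,0],[0,-190,5,48,0,0,0]]
  ]
}}

```text
clock: 7.7
position: [418.3, -27.5, 28.9]
ee_rot: [0.999, 0.052, -0.002, 0.0]
contact_force: [-0.7, 0.4, -0.7]
gripper_width: -0.4
grasp_force: 0.0
```

```bash
cat > m.py <<'E'
from h import *
s=arm.read_state();print(s["clock"],s["position"].round(1),tom(s["position"]).round(1),s["contact_force"].round(1))
for n in("scene","side"):
    im=arm.get_image(n)[:,:,::-1]
    P=arm.camera_params(n)
    for nm,lo,hi,z in(("orange",5,14,65),("green",45,85,145),("red",0,4,147),("brass",15,30,20)):
        for b in blobs(mask(im,lo,hi,100),60)[:6]:
            X=tom(onplane(ray(P,b[1]),z))
            if -260<X[0]<60 and abs(X[1])<270: print(n,nm,b[0],b[1],X.round(1))
    cv2.imwrite(f"pics/last_{n}.png",im)
E
python3 m.py
```

```text
7.7 [418.3 -27.5  28.9] [-230.1  -44.9   28.9] [-0.7  0.4 -0.7]
scene orange 726 [220.8 180.6] [-175.   -59.4   65. ]
scene green 98 [301.7 153.9] [-48.3 111.8 145. ]
scene red 113 [320.9 167.7] [ 15.2 111.8 147. ]
scene brass 279 [171.4 229.5] [-174.7 -237.8   20. ]
scene brass 126 [301.  141.6] [-135.5  232.3   20. ]
scene brass 126 [320. 172.] [-21.9 185.7  20. ]
side orange 616 [312.5 234.9] [-183.6  -19.1   65. ]
side green 209 [248.7 262.5] [-49.8 111.  145. ]
side red 238 [213.7 261.6] [ 13.8 111.5 147. ]
side brass 332 [302.4 179. ] [-178.9 -235.7   20. ]
side brass 314 [214.1 268.3] [25.4 38.9 20. ]
side brass 310 [293.5 360.3] [-133.7  237.5   20. ]
```

Request:
{"method": "servo_tool", "body": {
  "rows": [
    [[0,20,0,0,0,0,0],[0,32,0,0,0,0,0],[0,42,0,0,0,0,0],[0,52,0,0,0,0,0],[0,62,0,0,0,0,0],[0,72,0,0,0,0,0],[0,82,0,0,0,0,0],[0,90,0,0,0,0,0],[0,95,0,0,0,0,0],[0,95,0,0,0,0,0]]
  ]
}}

```text
clock: 9.05
position: [514.9, -17.0, 30.3]
ee_rot: [0.999, 0.052, 0.001, -0.0]
contact_force: [-1.4, -0.3, -0.9]
gripper_width: 0.3
grasp_force: 0.1
```

Request:
{"method": "servo_tool", "body": {
  "rows": [
    [[0,2,0,0,0,0,0],[0,4,0,0,0,0,0],[0,6,0,0,0,0,0],[0,6,0,0,0,0,0]]
  ]
}}

```text
clock: 9.55
position: [514.8, -17.4, 29.8]
ee_rot: [0.999, 0.052, -0.005, 0.001]
contact_force: [-10.9, 0.3, 7.3]
gripper_width: 0.4
grasp_force: 5.4
```

Tray on its stop. Backing off, then hover over the green button and check everything.

Request:
{"method": "servo_tool", "body": {
  "rows": [
    [[0,-20,0,0,0,0,0],[0,-45,0,-10,0,0,0],[0,-50,0,-60,0,0,0],[0,-50,0,-115,0,0,0],[0,-50,-15,-165,0,0,0],[0,-30,-55,-186,0,0,0],[0,0,-95,-186,0,0,0],[0,40,-130,-186,0,0,0],[0,78,-156,-186,0,0,0],[0,78,-156,-186,0,0,0]]
  ]
}}

```text
clock: 10.8
position: [583.6, 149.1, 215.3]
ee_rot: [0.999, 0.053, 0.001, -0.0]
contact_force: [-0.7, -0.2, -1.1]
gripper_width: 0.3
grasp_force: 0.0
```

```bash
python3 m.py
python3 - <<'E'
from h import *
a=cv2.imread("pics/last_side.png");b=cv2.imread("pics/last_scene.png")
cv2.imwrite("pics/v9.png",np.hstack([cv2.resize(a[130:330,130:330],(400,400),interpolation=2),cv2.resize(b[80:280,180:380],(400,400),interpolation=2)]))
E
```

```text
10.8 [583.6 149.1 215.3] [-47.3 113.5 215.3] [-0.7 -0.2 -1.1]
scene orange 209 [237.5 191.7] [-117.8  -51.8   65. ]
scene green 97 [301.6 154. ] [-48.2 111.3 145. ]
scene red 111 [321.  167.7] [ 15.4 112.  147. ]
scene brass 278 [171.3 229.5] [-174.9 -237.9   20. ]
scene brass 128 [301.  141.6] [-135.5  232.3   20. ]
scene brass 126 [320. 172.] [-21.9 185.7  20. ]
side orange 442 [281.6 234.2] [-117.5  -19.9   65. ]
side green 208 [248.7 262.5] [-49.8 111.  145. ]
side red 239 [213.7 261.5] [ 13.8 111.3 147. ]
side brass 314 [214.1 268.4] [25.4 39.2 20. ]
side brass 310 [293.5 360.3] [-133.7  237.5   20. ]
```

View pics/v9.png

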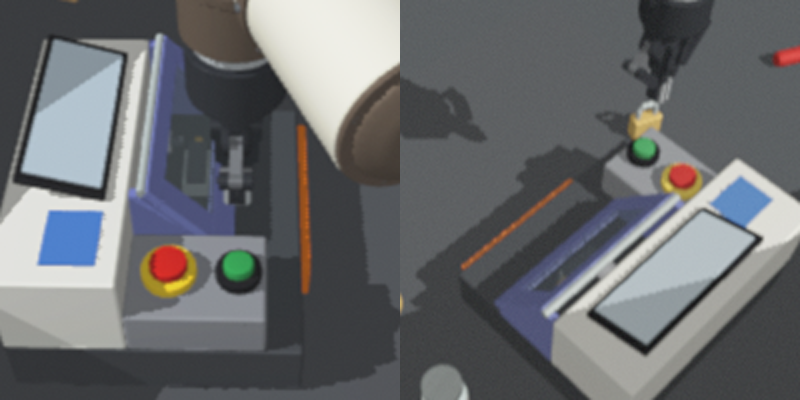

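Tray shut at (305,210), guard shut, and the bystanders haven't moved. The TCP is within 2 mm of the green button's centre, so I descend.

Request:
{"method": "servo_tool", "body": {
  "rows": [
    [[0,-1.5,2,20,0,0,0],[0,-1.5,2,45,0,0,0],[0,-1.5,2,62,0,0,0],[0,-1.5,2,70,0,0,0],[0,-1.5,2,73,0,0,0],[0,-1.5,2,76,0,0,0],[0,-1.5,2,76,0,0,0]]
  ]
}}

```text
clock: 11.78
position: [580.3, 144.6, 140.8]
ee_rot: [0.999, 0.052, 0.0, -0.0]
contact_force: [0.5, 0.6, -0.2]
gripper_width: 0.2
grasp_force: 0.0
```

Request:
{"method": "servo_tool", "body": {
  "rows": [
    [[0,1.5,-2,3,0,0,0],[0,1.5,-2,6,0,0,0],[0,1.5,-2,9,0,0,0],[0,1.5,-2,9,0,0,0]]
  ]
}}

```text
clock: 12.28
position: [581.2, 146.6, 130.9]
ee_rot: [0.999, 0.052, -0.0, 0.0]
contact_force: [0.3, -0.4, -0.4]
gripper_width: -0.2
grasp_force: 0.0
```

Request:
{"method": "servo_tool", "body": {
  "rows": [
    [[0,0,0,2,0,0,0],[0,0,0,4,0,0,0],[0,0,0,4,0,0,0]]
  ]
}}

```text
clock: 12.65
position: [581.3, 146.6, 127.2]
ee_rot: [0.999, 0.052, -0.0, 0.0]
contact_force: [0.2, -1.2, -0.3]
gripper_width: -0.1
grasp_force: 0.0
```

Request:
{"method": "servo_tool", "body": {
  "rows": [
    [[0,0,0,2,0,0,0],[0,0,0,4,0,0,0],[0,0,0,4,0,0,0]]
  ]
}}

```text
clock: 13.02
position: [581.6, 146.7, 123.8]
ee_rot: [0.999, 0.052, 0.0, 0.0]
contact_force: [-0.1, -0.2, 2.5]
gripper_width: -0.1
grasp_force: 1.4
```

Request:
{"method": "servo_tool", "body": {
  "rows": [
    [[0,0,0,2,0,0,0],[0,0,0,4,0,0,0],[0,0,0,4,0,0,0]]
  ]
}}

```text
clock: 13.4
position: [581.6, 146.7, 120.2]
ee_rot: [0.999, 0.052, 0.0, 0.0]
contact_force: [-2.6, 0.4, 7.0]
gripper_width: -0.3
grasp_force: 3.1
```

Request:
{"method": "servo_tool", "body": {
  "rows": [
    [[0,0,0,2,0,0,0],[0,0,0,3,0,0,0],[0,0,0,3,0,0,0]]
  ]
}}

```text
clock: 13.78
position: [581.8, 146.7, 120.0]
ee_rot: [0.999, 0.053, 0.001, 0.0]
contact_force: [-6.2, 0.4, 16.8]
gripper_width: -0.2
grasp_force: 8.6
```

Request:
{"method": "servo_tool", "body": {
  "rows": [
    [[0,0,0,-15,0,0,0],[0,0,0,-50,0,0,0],[0,0,0,-90,0,0,0],[0,-40,0,-110,0,0,0],[0,-80,0,-110,0,0,0],[0,-80,0,-110,0,0,0]]
  ]
}}

```text
clock: 14.52
position: [499.6, 137.9, 226.6]
ee_rot: [0.999, 0.052, -0.0, -0.0]
contact_force: [0.6, 0.1, -0.3]
gripper_width: 0.1
grasp_force: 0.0
```

```bash
python3 m.py; python3 q.py
```

```text
14.525 [499.6 137.9 226.6] [-132.1  111.1  226.6] [ 0.6  0.1 -0.3]
scene orange 214 [237.7 191.5] [-117.9  -50.9   65. ]
scene green 97 [301.7 153.9] [-48.3 111.8 145. ]
scene red 113 [320.9 167.7] [ 15.2 111.8 147. ]
scene brass 280 [171.4 229.5] [-174.7 -237.8   20. ]
scene brass 128 [301.  141.6] [-135.5  232.3   20. ]
scene brass 128 [319.9 172. ] [-22.1 185.5  20. ]
side orange 443 [281.6 234. ] [-117.5  -20.4   65. ]
side green 208 [248.7 262.5] [-49.8 111.  145. ]
side red 239 [213.7 261.6] [ 13.8 111.5 147. ]
side brass 316 [214.1 268.3] [25.4 38.9 20. ]
side brass 308 [293.5 360.3] [-133.7  237.5   20. ]
[501.9 138.5 226.4] [-129.7  111.4  226.4] [ 1.1 -0.7  0.5]Traceback (most recent call last):
  File "q.py", line 5, in <module>
    col=h[:,u];b=np.where((col[:,0]>110)&(col[:,0]<130)&(col[:,1]>60)&(col[:,2]>50))[0];v=b[b<300].max();print(u,v,qfrom(ray(P,(u,v+.5))))
                                                                                          ~~~~~~~~~~~~^^
    return umr_maximum(a, axis, None, out, keepdims, initial, where)
ValueError: zero-size array to reduction operation maximum which has no identity
```

The button bottomed out at 17 N and has come back up, the arm is clear, and nothing else has moved. Handing in.

```bash
python3 -c "
from bench import arm
print(arm.job_done())"
```

```text
the job is handed in; nothing more can be done
None
```

I pushed the guard and tray onto their stops, then pressed the green start button fully down and released it. I handed the job in at about 14.5 s with the emergency stop and bystanders untouched, but the hand-in returned no verdict.

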